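Lay out a lunch kit and a specimen kit on two kit boards

ROBOT

A 6-joint arm with a two-finger parallel gripper is mounted at the origin on the work surface; the furniture and walls round the work are solid. World frame = base frame: x ahead of the robot, y to its left, z up, the work surface at z = 0. Lengths are in m, angles in rad, forces in N, time in s.
With the tool pointing down it reaches from about 0.25 to 0.775 m from the base axis. Payload 8.9 kg.
Tool frame: the origin (TCP) lies midway between the tips of the shut fingers; the grasp point (between the pads) lies 19 mm behind it (grasp_offset is the distance from the TCP to the grasp point, in m); z points along the fingers, y is the line along which they close (so a half turn about z gives the same grasp; the last joint's range is limited). The gripper opens to 85 mm and grips with 20 to 120 N. Pads are 22 mm wide; open, the fingers measure 114 mm over their backs; the gripper's body (76 mm by 85 mm) begins 54 mm behind the grasp point. The pads swing forward as they close: fully open they stand 13 mm farther back than shut.
Start: joints at [-1.47, 0.291, -0.153, 1.127, 0, 1.431], TCP at [0.125, -0.51, 0.231] pointing down, gripper open.
Joint ranges: [-2.52, 2.52], [-0.91, 1.74], [-1.3, 1.37], [-1.96, 2.02], [-1.52, 1.47], [-3.14, 3.14]. Speed limits (rad/s): [2.22, 2.22, 2.79, 3.14, 3.14, 3.14].

INTERFACE

Orientations are given as a unit quaternion [x, y, z, w].
In Python, from workcell import sense, read_camera, get_calibration, finish_job, grasp_offset gives the robot as it stands. The module is installed in compiled form; this text tells all that it offers.
- The arm moves only by the tool jog_arm, never from a script. Its argument "rows" is a list of rows, each a list of 6 numbers: the shift along the tool's x, y, z in m, then the turn, a rotation vector about the tool's x, y, z in degrees. A call has 1 to 10 rows; each row is the pose to reach, as a shift and turn from the pose commanded when the call began, along the tool's axes at that moment; what a row does not reach only later rows make up. A row lasts 1/8 s, in which the tool goes at most 62.5 mm and 10.7 degrees, less where a joint would pass 70% of its speed; a pose out of reach is approached as far as the arm can. A call with a gripper value outside its range is refused whole. "claw" is the closure, from -1 (fully open) to 1 (shut), set as the call begins (left out, the last holds). The fingers move at their own pace and stop on an object; "newtons" is the grip in N (left out, the last holds). Time passes only in rows, so rows that repeat a pose let the fingers close. It gives the time, the measured TCP pose, the force, the opening and the grip force at its end, in the units of the state.
- sense(): the state, without advancing time (a new reading comes with each control period).
- read_camera(name): name is "side" or "top"; returns the picture (400x640x3 uint8, red, green, blue); there is no depth.
- get_calibration(name): a dict with "vfov" (degrees; the focal length in pixels is half the picture's height over the tangent of half this angle, whatever the lens; pixels are square), "cx", "cy" (the principal point, pixels), "dist_coeffs" ([k1, k2, p1, p2, k3] as OpenCV has them; the pictures are not rectified), "world_to_cam" (4x4, takes a point from world to camera coordinates). Camera axes: x right, y down, z forward; pixel columns grow to the right and rows downward; lengths in m; the calibration is good to about 2 mm. A picture is of the moment at which its call begins. get_calibration takes no time and is no camera call.
- finish_job(): hands the job in; it is judged then, once.
The state is a dict: "clock": time; "joint_positions": joint angles; "dq": joint speeds; "effort": joint torques, N m; "tcp_pos": TCP position; "tcp_rot": TCP orientation; "contact_force": force on the tool from outside, world axes, zero at the start; "moment": the same for the moment, N m; "grip_width": finger opening in m; "grasp_force": force on a finger pad.
Only numpy, scipy, OpenCV 4.12 (cv2) and the standard library are available. Lean on these libraries where they do the work, as an engineer would, in place of code of your own. Each camera call takes 0.05 s, during which the arm holds its last target. There are 200 camera calls.

TASK

Make up two kits from the five things standing in a row in front of the robot. The lunch kit goes on the long wooden board with three round recesses: the big mushroom in the largest recess, the drink can upright in the middle one and the spice jar upright in the smallest; the specimen kit goes on the shorter board: the small mushroom in the round recess and the marker lying in the long groove. Everything rests down on the floor of its own recess, mushrooms cap up, and the tape roll, the keys and the yellow bow cutter stay where they lie.

Things in the scene. Friction and masses are not known exactly. Their poses are not given: they have to be found in the camera images.
- big_mushroom: The larger of the two brown mushrooms, cap up, 65 x 60 x 44 mm high (x, y, z), a dome on a flat underside; grip it low across the cap, about 57 mm wide along its y. Origin: centre of the underside; z up. Loose.
- small_mushroom: The smaller brown mushroom, cap up, 57 x 48 x 30 mm high (x, y, z), a dome on a flat underside; grip it low across the cap, best along its y, where it is 48 mm wide and its sides bulge most about 10 mm up. Origin: centre of the underside; z up. Loose.
- marker: Felt marker with white barrel and dark cap, lying flat, 19 mm wide (x), 132 mm long (y), 20 mm high. Origin: centre of the underside; z up. Loose.
- drink_can: Printed drink can standing upright, 53 mm in diameter, 134 mm high, full (about 0.27 kg). Origin: centre of the underside; z up. Loose.
- spice_jar: Clear spice jar with white cap standing upright, 44 mm in diameter, 109 mm high. Origin: centre of the underside; z up. Loose.
- lunch_board: Long plain wooden kit board fixed to the table, 112 mm (x) x 280 mm (y) x 12 mm thick, with three round recesses 5 mm deep (their grey-lined floors 7 mm above the table) in a row along y: diameter 84 mm at (0, -84) mm, 74 mm at (0, 11) mm, 64 mm at (0, 96) mm. Origin: centre of the underside; z up. The 84 mm end is at its -y.
- specimen_board: Shorter plain wooden kit board fixed to the table, 146 mm (x) x 180 mm (y) x 12 mm thick, with two recesses 5 mm deep (their grey-lined floors 7 mm above the table): a straight groove 40 mm wide (x) and 154 mm long (y) centred at (-38, 0) mm, and a round recess of diameter 74 mm at (28.5, 0) mm. Origin: centre of the underside; z up.
- tape_roll: Roll of beige tape lying flat, 104 mm across, 25 mm high; bystander. Origin: centre of the underside; z up. 
- keys: Bunch of keys lying flat, 104 x 115 x 8 mm; bystander. Origin: centre of the underside; z up. 
- cutter: Yellow bow cutter, 70 x 186 x 17 mm, lying on a small wooden cutting board at the right; bystander. Origin: centre of the underside; z up. 
Not all that is in view belongs to the job. Leave any pink look-alike of the spice_jar alone.

How it is judged:
At the end, for the whole second after the job is handed in: All five rest on the floors of their own recesses (height to 3 mm, mushrooms 4), centred along each board axis to 13 mm (can, jar), 14 mm (marker), 15 mm (mushrooms); marker along its groove to 0.25 rad, can and jar upright to 0.1, mushrooms cap up to 0.35 rad; all under 20 mm/s (x of big_mushroom in the frame of lunch_board between -0.015 and 0.015 m and y of big_mushroom in the frame of lunch_board between -0.099 and -0.069 m and z of big_mushroom in the frame of lunch_board between 0.003 and 0.011 m and angle between each of big_mushroom, small_mushroom's own z axis and vertical below 0.35 rad and linear speed of each of big_mushroom, small_mushroom, marker, drink_can, spice_jar below 0.02 m/s and x of small_mushroom in the frame of specimen_board between 0.0135 and 0.0435 m and y of small_mushroom in the frame of specimen_board between -0.015 and 0.015 m and z of small_mushroom in the frame of specimen_board between 0.003 and 0.011 m and x of marker in the frame of specimen_board between -0.052 and -0.024 m and y of marker in the frame of specimen_board between -0.014 and 0.014 m and z of marker in the frame of specimen_board between 0.004 and 0.01 m and angle between the y axis of marker and the y axis of specimen_board, either way round below 0.25 rad and x of drink_can in the frame of lunch_board between -0.013 and 0.013 m and y of drink_can in the frame of lunch_board between -0.002 and 0.024 m and z of drink_can in the frame of lunch_board between 0.004 and 0.01 m and angle between each of drink_can, spice_jar's own z axis and vertical below 0.1 rad and x of spice_jar in the frame of lunch_board between -0.013 and 0.013 m and y of spice_jar in the frame of lunch_board between 0.083 and 0.109 m and z of spice_jar in the frame of lunch_board between 0.004 and 0.01 m); the robot touches nothing.
It fails at once if the tape roll is shifted more than 20 mm (distance of tape_roll from where it was at the start of the episode above 0.02 m).
It fails at once if the bunch of keys is shifted more than 20 mm (distance of keys from where it was at the start of the episode above 0.02 m).
It fails at once if the bow cutter is shifted more than 20 mm (distance of cutter from where it was at the start of the episode above 0.02 m).
It also fails if it takes over 128 s, if anything falls off the work surface, if the arm or the gripper's body presses on something with over 40 N, if the wrist force passes 120 N, or if a joint passes its speed limit or range.

## Working session

There is one attempt and no reset: what is moved stays moved. The work goes in short steps, Python scripts to look and compute and a tool call to move; the robot and the scene stay as the last step left them, time stands still between calls to the robot, and variables do not carry over. Pictures are saved under pics/ and viewed, at most 14 in all, crops included, and the job is handed in when it is done.

Besides the shell and the picture viewer there is one more tool, called after "Call:" by a JSON object that holds its "fn" and its "kwargs". jog_arm: Moves the arm, as the interface text tells. Its arguments: {"type":"object","properties":{"rows":{"type":"array"},"claw":{"type":"number"},"newtons":{"type":"number"}},"required":["rows"]}

```bash
mkdir -p pics; cat > h.py <<'E'
import numpy as np, cv2
from workcell import *
def cal(n):
    c=get_calibration(n); f=200/np.tan(np.radians(c["vfov"])/2)
    K=np.array([[f,0,c["cx"]],[0,f,c["cy"]],[0,0,1.]]); return K,np.array(c["dist_coeffs"],float),np.array(c["world_to_cam"])
def ray(n,uv):
    K,d,T=cal(n); p=cv2.undistortPoints(np.array(uv,float).reshape(-1,1,2),K,d).reshape(-1,2)
    D=np.c_[p,np.ones(len(p))]@T[:3,:3]; return -T[:3,:3].T@T[:3,3],D
def onz(n,uv,z):
    o,D=ray(n,uv); return o+D*((z-o[2])/D[:,2])[:,None]
def proj(n,P):
    K,d,T=cal(n); return cv2.projectPoints(np.array(P,float).reshape(-1,1,3),cv2.Rodrigues(T[:3,:3])[0],T[:3,3],K,d)[0].reshape(-1,2)
def tri(a,b):
    o1,d1=ray("top",[a]);o2,d2=ray("side",[b]);d1=d1[0];d2=d2[0]
    t=np.linalg.lstsq(np.c_[d1,-d2],o2-o1,rcond=None)[0]; p,q=o1+t[0]*d1,o2+t[1]*d2
    return (p+q)/2,np.linalg.norm(p-q)
def snap(n,name):
    im=read_camera(n); cv2.imwrite(f"pics/{name}.png",cv2.cvtColor(im,cv2.COLOR_RGB2BGR)); return im
E
python3 -c "
from h import *
np.set_printoptions(precision=3,suppress=True)
for n in('top','side'): snap(n,n+'0'); print(cal(n))
print(sense(),grasp_offset)"
```

```text
(array([[403.044,   0.   , 320.05 ],
       [  0.   , 403.044, 199.004],
       [  0.   ,   0.   ,   1.   ]]), array([0.006, 0.   , 0.   , 0.   , 0.   ]), array([[ 0.018, -1.   ,  0.008, -0.103],
       [-0.992, -0.019, -0.127,  0.505],
       [ 0.127, -0.006, -0.992,  1.357],
       [ 0.   ,  0.   ,  0.   ,  1.   ]]))
(array([[365.531,   0.   , 318.676],
       [  0.   , 365.531, 199.179],
       [  0.   ,   0.   ,   1.   ]]), array([-0.009,  0.   ,  0.   ,  0.   ,  0.   ]), array([[ 1.   , -0.012,  0.003, -0.49 ],
       [-0.004, -0.524, -0.852, -0.017],
       [ 0.012,  0.852, -0.524,  1.366],
       [ 0.   ,  0.   ,  0.   ,  1.   ]]))
{'clock': 0.1, 'joint_positions': array([-1.47 ,  0.291, -0.154,  1.127, -0.   ,  1.431]), 'dq': array([-0.002, -0.   ,  0.002,  0.001,  0.   , -0.001]), 'effort': array([  0.002, -53.798,  33.192,   0.009,  -0.   ,   0.   ]), 'tcp_pos': array([ 0.125, -0.51 ,  0.231]), 'tcp_rot': array([ 0.993,  0.12 ,  0.   , -0.001]), 'contact_force': array([-0.336, -0.074,  0.184]), 'moment': array([-0.031, -0.025,  0.028]), 'grasp_force': 0.0, 'grip_width': 0.08577522965256179} 0.0187
```

View pics/top0.png

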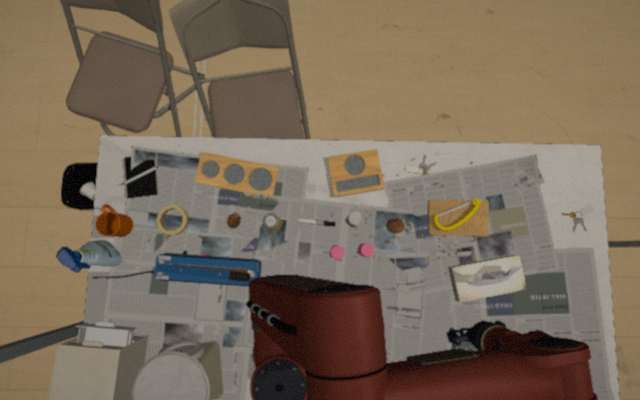

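View pics/side0.png

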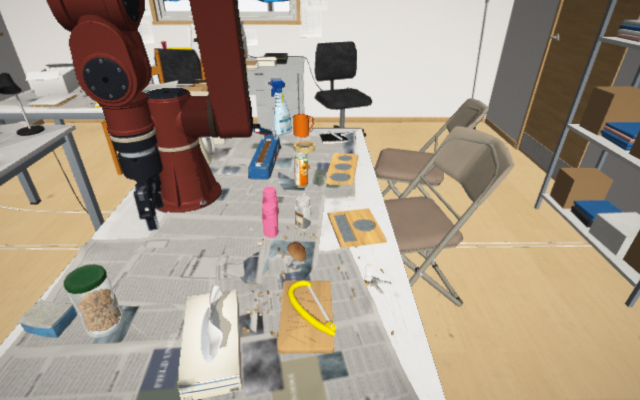

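The top view shows the row at v≈220: a mushroom (234), can (271), marker (317), jar (355) and big mushroom (396). The lunch board is at (238,175) and the specimen board at (355,172). I'll zoom in.

```bash
python3 -c "
import cv2
a=cv2.imread('pics/top0.png')[145:245,190:290];b=cv2.imread('pics/top0.png')[145:245,310:410]
cv2.imwrite('pics/t1.png',cv2.resize(cv2.hconcat([a,b]),None,fx=4,fy=4,interpolation=cv2.INTER_CUBIC))
a=cv2.imread('pics/side0.png')[140:270,255:395]
cv2.imwrite('pics/s1.png',cv2.resize(a,None,fx=4.5,fy=4.5,interpolation=cv2.INTER_CUBIC))"
```

```text
(no output)
```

View pics/t1.png

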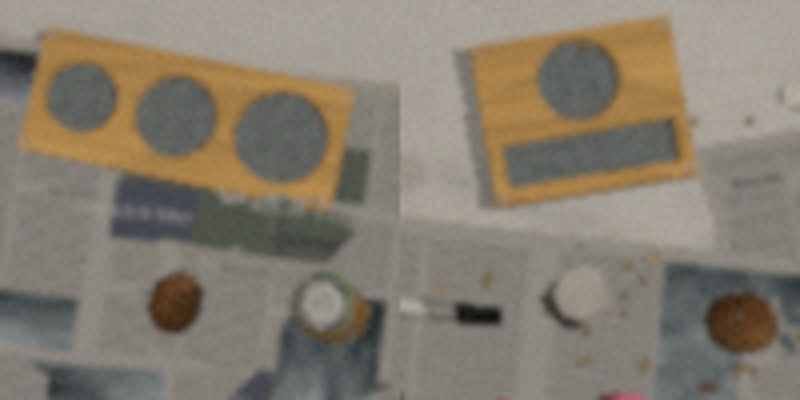

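View pics/s1.png

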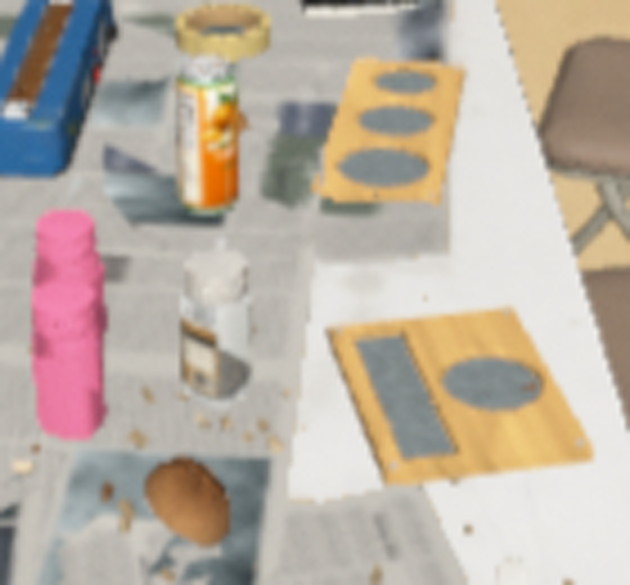

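```bash
cat > m.py <<'E'
from h import *
np.set_printoptions(precision=4,suppress=True)
S=6
def blob(n,im,cond,box,minA=4):
    x0,y0,x1,y1=box
    c=cv2.resize(im[y0:y1,x0:x1],None,fx=S,fy=S,interpolation=cv2.INTER_CUBIC)
    c=cv2.GaussianBlur(c,(0,0),2); h=cv2.cvtColor(c,cv2.COLOR_RGB2HSV).astype(int)
    m=cond(h,c.astype(int)).astype(np.uint8)
    m=cv2.morphologyEx(m,cv2.MORPH_OPEN,np.ones((7,7),np.uint8))
    cs=sorted(cv2.findContours(m,cv2.RETR_EXTERNAL,cv2.CHAIN_APPROX_NONE)[0],key=cv2.contourArea)[::-1]
    return [((k.reshape(-1,2)+.5)/S-.5+[x0,y0]) for k in cs if cv2.contourArea(k)>minA*S*S]
def cen(k):
    m=cv2.moments(np.float32(k).reshape(-1,1,2)); return np.array([m['m10'],m['m01']])/m['m00']
org=lambda h,c:(h[...,0]>10)&(h[...,0]<25)&(h[...,1]>110)&(h[...,2]>110)
brn=lambda h,c:((h[...,0]<18)&(h[...,1]>100)&(h[...,2]<175))
gry=lambda h,c:(h[...,1]<75)&(h[...,2]<140)
def rect(n,k,z):
    P=onz(n,k,z)[:,:2]; (c,wh,a)=cv2.minAreaRect(np.float32(P*1000)); return np.array(c),np.array(wh),a
E
cat > a.py <<'E'
from m import *
im=dict(top=cv2.imread('pics/top0.png')[...,::-1].copy(),side=cv2.imread('pics/side0.png')[...,::-1].copy())
for nm,B in dict(lunch=dict(top=(190,148,285,200),side=(320,148,365,192)),spec=dict(top=(322,146,390,200),side=(322,200,395,252))).items():
    for n in B:
        k=blob(n,im[n],org,B[n])[0]; print(nm,n,'rect',*rect(n,k,.012))
        x0,y0,x1,y1=B[n]
        for g in blob(n,im[n],gry,B[n],40):
            if cv2.pointPolygonTest(np.float32(cv2.convexHull(np.float32(k))).reshape(-1,1,2),tuple(map(float,cen(g))),False)>0:
                print('  recess px',cen(g),'xy',onz(n,[cen(g)],.007)[0],rect(n,g,.007))
for nm,B in dict(small=dict(top=(222,208,248,234)),big=dict(top=(382,212,412,240),side=(283,236,312,266))).items():
    for n in B:
        k=blob(n,im[n],brn,B[n])[0]; print(nm,n,cen(k),onz(n,[cen(k)],.015)[0],rect(n,k,.012))
wht=lambda h,c:(h[...,1]<60)&(h[...,2]>150)
E
python3 a.py
python3 - <<'E'
import cv2
t=cv2.imread('pics/top0.png');s=cv2.imread('pics/side0.png')
r=lambda a:cv2.resize(a,(400,300),interpolation=cv2.INTER_CUBIC)
cv2.imwrite('pics/z1.png',cv2.vconcat([cv2.hconcat([r(t[205:235,255:295]),r(t[205:235,340:380])]),cv2.hconcat([r(t[207:237,295:335]),r(s[185:215,285:325])])]))
E
```

```text
lunch top rect [590.5767 202.1902] [282.2607 111.0138] 79.64167022705078
  recess px [229.1621 187.5206] xy [0.5449 0.2263 0.007 ] (array([585.8591, 201.4842]), array([165.3509, 337.9208]), 1.0921775102615356)
  recess px [259.8139 179.0854] xy [0.5771 0.1198 0.007 ] (array([577.2103, 120.0035]), array([77.5891, 78.8491]), 1.1362496614456177)
  recess px [233.5338 173.7668] xy [0.5943 0.2132 0.007 ] (array([594.1124, 213.1225]), array([67.9   , 67.8541]), 28.584957122802734)
  recess px [209.9678 168.901 ] xy [0.6101 0.2971 0.007 ] (array([609.8636, 297.2128]), array([58.1903, 57.7318]), 1.153448462486267)
lunch side rect [589.0626 192.3381] [288.5088 109.2912] 79.80413055419922
spec top rect [ 606.5281 -216.8455] [142.9521 178.7375] 10.58627986907959
  recess px [357.2239 182.8448] xy [ 0.5703 -0.2243  0.007 ] (array([ 570.3656, -224.3063]), array([ 35.7438, 149.8762]), 10.559629440307617)
  recess px [353.9115 164.7249] xy [ 0.6353 -0.2121  0.007 ] (array([ 635.2629, -211.8332]), array([67.5805, 68.1584]), 0.25770390033721924)
spec side rect [ 605.9864 -223.8539] [144.5897 185.7773] 10.585779190063477
  recess px [344.5334 225.059 ] xy [ 0.5718 -0.2099  0.007 ] (array([ 566.649 , -206.1474]), array([ 32.86  , 106.5945]), 10.899919509887695)
  recess px [366.5526 223.9449] xy [ 0.6444 -0.2043  0.007 ] (array([ 643.0447, -199.4572]), array([36.7404, 60.58  ]), 56.21513366699219)
small top [233.3828 220.1019] [0.4299 0.2046 0.015 ] (array([430.4511, 205.4534]), array([38.7219, 47.6372]), 78.63651275634766)
big top [395.0868 225.3118] [ 0.4223 -0.3558  0.015 ] (array([ 422.173 , -356.2249]), array([47.8116, 56.8662]), 9.583343505859375)
big side [297.1673 249.746 ] [ 0.4229 -0.3437  0.015 ] (array([ 422.1546, -345.3206]), array([47.6245, 85.5747]), 28.555416107177734)
```

View pics/z1.png

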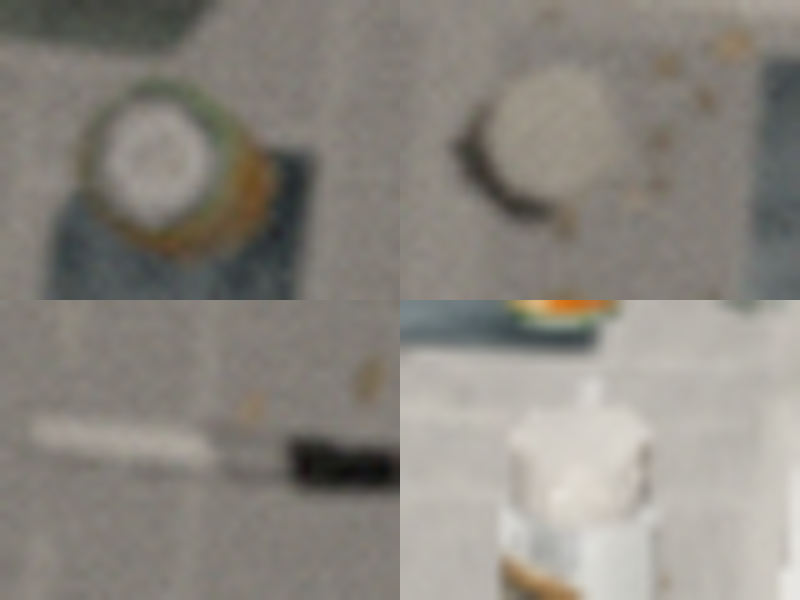

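```bash
cat > b.py <<'E'
from m import *
im=cv2.imread('pics/top0.png')[...,::-1].copy()
sat=lambda h,c:(c[...,0]-c[...,2]>22)
for nm,b,z in(('small',(222,208,248,234),.012),('big',(380,212,414,240),.012)):
    k=blob('top',im,sat,b)[0]; P=onz('top',k,z)[:,:2]*1000
    print(nm,cen(k),onz('top',[cen(k)],z)[0],cv2.fitEllipse(np.float32(P)))
w=blob('top',im,lambda h,c:(c.min(-1)>160),(294,212,322,230),2); d=blob('top',im,lambda h,c:(c.max(-1)<85),(318,212,340,230),2)
for k in(w[0],d[0]): print('marker',cen(k),k.min(0),k.max(0),onz('top',[cen(k)],.012)[0],rect('top',k,.012))
l=blob('top',im,lambda h,c:(c.min(-1)>140),(258,210,281,228),4)[0]; print('lid',cen(l),onz('top',[cen(l)],.134)[0],rect('top',l,.134))
print('jar',onz('top',[[355,217.5]],.109)[0])
print('tri can',tri(cen(l),(301.7,155.1)),'jar',tri((355,217.5),(303,197.5)))
print(proj('side',[[.428,.2*0+.116,.134],[.43,-.22,.109]]))
E
python3 b.py
cat > g.py <<'E'
import sys; from h import *
from scipy.spatial.transform import Rotation as R
# target x y z closing-axis angle (deg, mod 180)
def go(x,y,z,a,s=None):
    s=s or sense(); r=R.from_quat(s['tcp_rot']).as_matrix(); d=r.T@(np.array([x,y,z])-s['tcp_pos'])
    ya=np.degrees(np.arctan2(r[1,1],r[0,1])); q1=np.arctan2(y,x)
    t=[((a-ya+180*k)) for k in(-2,-1,0,1,2)]
    o=[(round(-v,1),round(float(np.pi+q1-np.radians(ya+v+90)),2)) for v in t]
    print('d mm',np.round(d*1000,1),'turn(q6):',[p for p in o if abs(p[1])<3.0 and abs(p[0])<200],'tilt',np.round(r[:2,2],4))
if __name__=='__main__': go(*map(float,sys.argv[1:]))
E
python3 g.py .422 -.356 .15 9.6
```

```text
small [233.3821 219.8032] [0.4311 0.2053 0.012 ] ((431.1878356933594, 205.3367919921875), (41.909603118896484, 53.01111602783203), 67.34892272949219)
big [395.5156 225.5001] [ 0.4218 -0.3579  0.012 ] ((421.9041442871094, -357.90191650390625), (50.92481994628906, 61.6810188293457), 171.56895446777344)
d mm [325.3 -78.5  80.9] turn(q6): [(np.float64(-85.9), 0.7)] tilt [-0.0001  0.0012]Traceback (most recent call last):
  File "b.py", line 8, in <module>
    for k in(w[0],d[0]): print('marker',cen(k),k.min(0),k.max(0),onz('top',[cen(k)],.012)[0],rect('top',k,.012))
             ~^^^
IndexError: list index out of range
```

```bash
sed -i 's/>160),(294/>145),(294/; s/<85),(318/<110),(318/' b.py; sed -i 's/^w=/print(im[212:230,294:340].min(-1).max(), im[212:230,318:340].max(-1).min())\nw=/' b.py; python3 b.py; python3 g.py .422 -.357 .15 0
```

```text
small [233.3821 219.8032] [0.4311 0.2053 0.012 ] ((431.1878356933594, 205.3367919921875), (41.909603118896484, 53.01111602783203), 67.34892272949219)
big [395.5156 225.5001] [ 0.4218 -0.3579  0.012 ] ((421.9041442871094, -357.90191650390625), (50.92481994628906, 61.6810188293457), 171.56895446777344)
157 18
marker [308.2426 220.5854] [301.25 219.25] [314.25   222.0833] [ 0.4333 -0.0544  0.012 ] (array([433.7445, -52.7191]), array([46.0212,  7.3917]), 83.4662094116211)
marker [328.7231 223.2494] [322.0833 219.75  ] [335.4167 226.4167] [ 0.4253 -0.1257  0.012 ] (array([ 425.307 , -126.0546]), array([46.521 , 22.4807]), 85.3548583984375)
lid [270.1221 223.2323] [0.4136 0.0633 0.134 ] (array([413.5954,  63.184 ]), array([ 6.3353, 15.345 ]), 1.0593546628952026)
jar [ 0.439  -0.2078  0.109 ]
tri can (array([0.4207, 0.0644, 0.1296]), np.float64(0.013602126993203836)) jar (array([ 0.4387, -0.2076,  0.1113]), np.float64(0.00020654600238514086))
[[302.1741 148.559 ]
 [300.1417 200.2384]]
d mm [325.1 -77.5  80.9] turn(q6): [(np.float64(-76.3), 0.87)] tilt [-0.0001  0.0012]
```

Call:
{"fn": "jog_arm", "kwargs": {"rows": [[0.325,-0.0775,0.05,0,0,-76.3],[0.325,-0.0775,0.05,0,0,-76.3],[0.325,-0.0775,0.05,0,0,-76.3],[0.325,-0.0775,0.05,0,0,-76.3],[0.325,-0.0775,0.05,0,0,-76.3],[0.325,-0.0775,0.05,0,0,-76.3],[0.325,-0.0775,0.05,0,0,-76.3],[0.325,-0.0775,0.05,0,0,-76.3],[0.325,-0.0775,0.05,0,0,-76.3],[0.325,-0.0775,0.05,0,0,-76.3]], "claw": -1, "newtons": 30}}

```text
clock: 1.35
tcp_pos: [0.4216, -0.3578, 0.1814]
tcp_rot: [0.708, 0.706, -0.0, 0.0]
contact_force: [-0.0, 0.1, -0.1]
grip_width: 0.0857
grasp_force: 0.0
```

```bash
python3 -c "
from h import *
a=snap('side','side1')[150:290,220:400]
b=snap('top','top1')[140:250,230:420]
cv2.imwrite('pics/v1.png',cv2.cvtColor(cv2.vconcat([cv2.resize(b,(520,300)),cv2.resize(a,(520,300))]),cv2.COLOR_RGB2BGR))
print(sense()['joint_positions'])"; python3 g.py .422 -.357 .005 0
```

```text
[-8.35713913e-01  3.75515079e-01 -1.65913098e-01  1.02923260e+00
  2.29263461e-05  7.36476039e-01]
d mm [  0.8   0.2 176.4] turn(q6): [(np.float64(-0.1), 0.87), (np.float64(-180.1), -2.27)] tilt [ 0.0001 -0.0001]
```

View pics/v1.png

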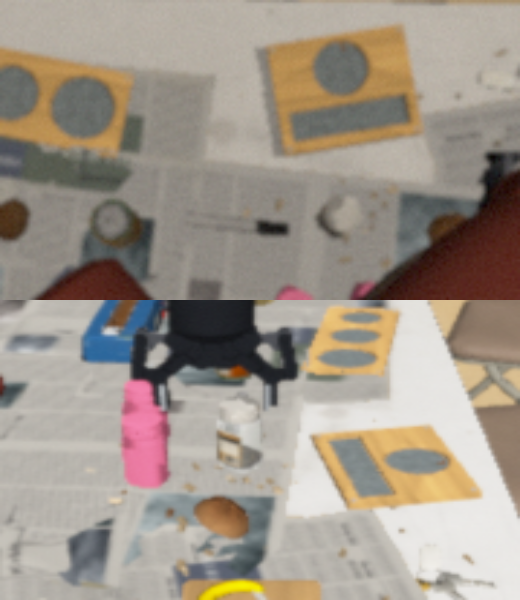

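The camera shows the gripper centred in x over the big mushroom (crop ≈ (222,518)), so I'll descend.

Call:
{"fn": "jog_arm", "kwargs": {"rows": [[0.001,0,0.06,0,0,0],[0.001,0,0.12,0,0,0],[0.001,0,0.155,0,0,0],[0.001,0,0.17,0,0,0],[0.001,0,0.176,0,0,0],[0.001,0,0.176,0,0,0],[0.001,0,0.176,0,0,0]]}}

```text
clock: 2.33
tcp_pos: [0.4227, -0.3573, 0.0066]
tcp_rot: [0.707, 0.707, -0.0, 0.001]
contact_force: [0.1, -0.3, 0.2]
grip_width: 0.0853
grasp_force: 0.0
```

Call:
{"fn": "jog_arm", "kwargs": {"rows": [[0,0,0,0,0,0],[0,0,0,0,0,0],[0,0,0,0,0,0],[0,0,0,0,0,0],[0,0,0,0,0,0],[0,0,0,0,0,0],[0,0,0,0,0,0],[0,0,0,0,0,0]], "claw": 1, "newtons": 25}}

```text
clock: 3.32
tcp_pos: [0.4224, -0.3568, 0.0062]
tcp_rot: [0.707, 0.707, 0.0, 0.001]
contact_force: [-1.3, 1.1, 7.6]
grip_width: 0.0532
grasp_force: 24.7
```

Call:
{"fn": "jog_arm", "kwargs": {"rows": [[0,0,-0.005,0,0,0],[0,0,-0.02,0,0,0],[0,0,-0.05,0,0,0],[0,0,-0.09,0,0,0],[0,0,-0.14,0,0,0],[0,0,-0.18,0,0,0],[0,0,-0.19,0,0,0],[0,0,-0.19,0,0,0]]}}

```text
clock: 4.32
tcp_pos: [0.4221, -0.3567, 0.1959]
tcp_rot: [0.707, 0.707, -0.0, 0.001]
contact_force: [-0.0, 0.8, -0.6]
grip_width: 0.0529
grasp_force: 26.1
```

```bash
python3 -c "
from h import *
a=snap('side','side2')[130:230,250:350]
cv2.imwrite('pics/v2.png',cv2.cvtColor(cv2.resize(a,(400,400)),cv2.COLOR_RGB2BGR))
"; python3 g.py .576 .1196 .1966 79.5;python3 g.py .576 .1196 .1966 0; python3 g.py .576 .1196 .1966 30
```

```text
d mm [475.7 154.6  -1.6] turn(q6): [(np.float64(-79.5), 0.39)] tilt [-0.0005  0.0005]
d mm [475.7 154.6  -1.6] turn(q6): [(np.float64(0.0), 1.78), (np.float64(-180.0), -1.37)] tilt [-0.0005  0.0005]
d mm [475.7 154.6  -1.6] turn(q6): [(np.float64(-30.0), 1.25)] tilt [-0.0005  0.0005]
```

View pics/v2.png

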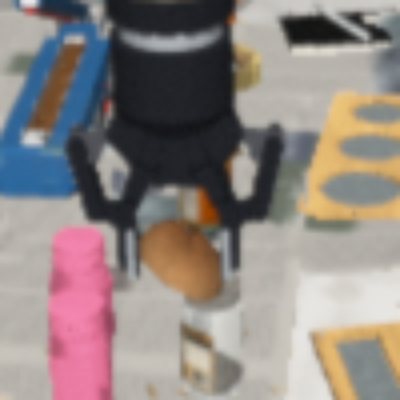

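Call:
{"fn": "jog_arm", "kwargs": {"rows": [[0.476,0.154,0,0,0,0],[0.476,0.154,0,0,0,0],[0.476,0.154,0,0,0,0],[0.476,0.154,0,0,0,0],[0.476,0.154,0,0,0,0],[0.476,0.154,0,0,0,0],[0.476,0.154,0,0,0,0],[0.476,0.154,0,0,0,0],[0.476,0.154,0,0,0,0],[0.476,0.154,0,0,0,0]]}}

```text
clock: 5.62
tcp_pos: [0.5746, 0.1195, 0.1938]
tcp_rot: [0.707, 0.708, -0.001, -0.001]
contact_force: [0.7, 0.5, -0.7]
grip_width: 0.0533
grasp_force: 26.2
```

```bash
python3 g.py .576 .1203 .014 0
```

```text
d mm [  0.9   1.9 179.7] turn(q6): [(np.float64(0.1), 1.78), (np.float64(-179.9), -1.36)] tilt [-0.0029 -0.0006]
```

Call:
{"fn": "jog_arm", "kwargs": {"rows": [[0.001,0.001,0.06,0,0,0],[0.001,0.001,0.12,0,0,0],[0.001,0.001,0.155,0,0,0],[0.001,0.001,0.168,0,0,0],[0.001,0.001,0.174,0,0,0],[0.001,0.001,0.178,0,0,0],[0.001,0.001,0.178,0,0,0],[0.001,0.001,0.178,0,0,0]]}}

```text
clock: 6.62
tcp_pos: [0.5772, 0.1207, 0.0181]
tcp_rot: [0.707, 0.707, 0.001, 0.0]
contact_force: [0.5, 1.4, -1.0]
grip_width: 0.0529
grasp_force: 26.2
```

Call:
{"fn": "jog_arm", "kwargs": {"rows": [[0,0,0.002,0,0,0],[0,0,0.004,0,0,0],[0,0,0.004,0,0,0],[0,0,0.004,0,0,0]]}}

```text
clock: 7.12
tcp_pos: [0.5768, 0.1206, 0.0134]
tcp_rot: [0.707, 0.707, 0.0, 0.0]
contact_force: [-0.6, -0.2, 2.0]
grip_width: 0.0528
grasp_force: 26.5
```

Call:
{"fn": "jog_arm", "kwargs": {"rows": [[0,0,0,0,0,0],[0,0,0,0,0,0],[0,0,0,0,0,0],[0,0,0,0,0,0]], "claw": -1}}

```text
clock: 7.62
tcp_pos: [0.5766, 0.1206, 0.0133]
tcp_rot: [0.707, 0.707, -0.0, -0.0]
contact_force: [-0.9, 0.0, -0.4]
grip_width: 0.0856
grasp_force: 0.0
```

Call:
{"fn": "jog_arm", "kwargs": {"rows": [[0,0,-0.03,0,0,0],[0,0,-0.08,0,0,0],[0,0,-0.14,0,0,0],[0,0,-0.19,0,0,0],[0,0,-0.19,0,0,0]]}}

```text
clock: 8.25
tcp_pos: [0.5791, 0.1208, 0.2076]
tcp_rot: [0.707, 0.707, 0.003, 0.002]
contact_force: [0.1, 0.3, -1.6]
grip_width: 0.0853
grasp_force: 0.0
```

```bash
python3 g.py .431 .2053 .2 71
```

```text
d mm [  84.6 -148.1    6.5] turn(q6): [(np.float64(-71.0), 0.78)] tilt [0.0076 0.0006]
```

Call:
{"fn": "jog_arm", "kwargs": {"rows": [[0.084,-0.147,0,0,0,-71],[0.084,-0.147,0,0,0,-71],[0.084,-0.147,0,0,0,-71],[0.084,-0.147,0,0,0,-71],[0.084,-0.147,0,0,0,-71],[0.084,-0.147,0,0,0,-71],[0.084,-0.147,0,0,0,-71],[0.084,-0.147,0,0,0,-71],[0.084,-0.147,0,0,0,-71]]}}

```text
clock: 9.38
tcp_pos: [0.4293, 0.2044, 0.2028]
tcp_rot: [0.166, 0.986, -0.0, -0.0]
contact_force: [0.2, -0.3, 0.1]
grip_width: 0.0852
grasp_force: 0.0
```

```bash
python3 g.py .431 .2053 .005 71
```

```text
d mm [ -1.4   1.5 197.8] turn(q6): [(np.float64(-0.1), 0.78), (np.float64(-180.1), -2.37)] tilt [-0.0008 -0.0003]
```

Call:
{"fn": "jog_arm", "kwargs": {"rows": [[-0.001,0.001,0.06,0,0,0],[-0.001,0.001,0.12,0,0,0],[-0.001,0.001,0.17,0,0,0],[-0.001,0.001,0.188,0,0,0],[-0.001,0.001,0.197,0,0,0],[-0.001,0.001,0.198,0,0,0],[-0.001,0.001,0.198,0,0,0]]}}

```text
clock: 10.25
tcp_pos: [0.4316, 0.2054, 0.0061]
tcp_rot: [0.165, 0.986, 0.0, 0.001]
contact_force: [0.3, 0.5, -0.1]
grip_width: 0.0855
grasp_force: 0.0
```

Call:
{"fn": "jog_arm", "kwargs": {"rows": [[0,0,0,0,0,0],[0,0,0,0,0,0],[0,0,0,0,0,0],[0,0,0,0,0,0],[0,0,0,0,0,0],[0,0,0,0,0,0],[0,0,0,0,0,0],[0,0,0,0,0,0]], "claw": 1, "newtons": 22}}

```text
clock: 11.25
tcp_pos: [0.4313, 0.2053, 0.0061]
tcp_rot: [0.165, 0.986, 0.0, 0.001]
contact_force: [-2.6, -0.2, 9.5]
grip_width: 0.0451
grasp_force: 21.0
```

Call:
{"fn": "jog_arm", "kwargs": {"rows": [[0,0,-0.005,0,0,0],[0,0,-0.015,0,0,0],[0,0,-0.04,0,0,0],[0,0,-0.08,0,0,0],[0,0,-0.13,0,0,0],[0,0,-0.18,0,0,0],[0,0,-0.2,0,0,0],[0,0,-0.2,0,0,0]]}}

```text
clock: 12.25
tcp_pos: [0.4318, 0.2054, 0.2071]
tcp_rot: [0.165, 0.986, 0.001, 0.002]
contact_force: [1.1, 0.7, -0.3]
grip_width: 0.0447
grasp_force: 22.6
```

```bash
python3 -c "
from h import *
a=snap('side','side3')[90:210,250:370]
b=snap('top','top3')[150:230,190:290]
cv2.imwrite('pics/v3.png',cv2.cvtColor(cv2.hconcat([cv2.resize(a,(400,400)),cv2.resize(b,(400,400))]),cv2.COLOR_RGB2BGR))
"; python3 g.py .635 -.2118 .2 71;python3 g.py .635 -.2118 .2 10
```

```text
d mm [-328.9 -327.7    4.8] turn(q6): [(np.float64(0.0), 0.01)] tilt [-0.0005 -0.0001]
d mm [-328.9 -327.7    4.8] turn(q6): [(np.float64(61.0), 1.07), (np.float64(-119.0), -2.07)] tilt [-0.0005 -0.0001]
```

View pics/v3.png

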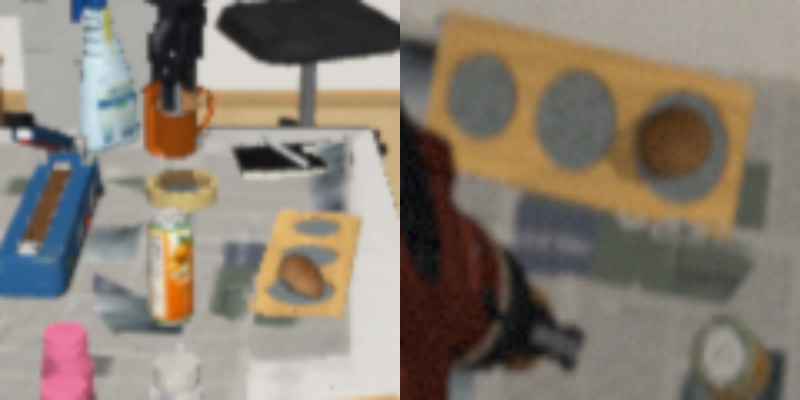

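Call:
{"fn": "jog_arm", "kwargs": {"rows": [[-0.329,-0.328,0,0,0,0],[-0.329,-0.328,0,0,0,0],[-0.329,-0.328,0,0,0,0],[-0.329,-0.328,0,0,0,0],[-0.329,-0.328,0,0,0,0],[-0.329,-0.328,0,0,0,0],[-0.329,-0.328,0,0,0,0],[-0.329,-0.328,0,0,0,0],[-0.329,-0.328,0,0,0,0],[-0.329,-0.328,0,0,0,0]]}}

```text
clock: 13.6
tcp_pos: [0.6346, -0.211, 0.204]
tcp_rot: [0.165, 0.986, 0.0, -0.001]
contact_force: [0.5, -0.1, 0.1]
grip_width: 0.0449
grasp_force: 22.6
```

```bash
python3 -c "
from m import *
im=read_camera('top'); b=(255,165,270,190)
b=(245,165,278,195)
k=blob('top',im,lambda h,c:(h[...,2]<105)&(c[...,0]-c[...,2]>18),b)[0]
print(cen(k),onz('top',[cen(k)],.020)[0],k.min(0),k.max(0), rect('top',k,.02))"
python3 g.py .635 -.2118 .014 71
```

```text
[254.9749 176.7175] [0.5829 0.1351 0.02  ] [248.4167 170.75  ] [265.9167 185.25  ] (array([583.0299, 132.5632]), array([48.3942, 62.0337]), 56.90354537963867)
d mm [ -0.9  -1.  190.6] turn(q6): [(np.float64(0.1), 0.01)] tilt [-0.0015  0.0009]
```

Call:
{"fn": "jog_arm", "kwargs": {"rows": [[-0.001,-0.001,0.06,0,0,0],[-0.001,-0.001,0.12,0,0,0],[-0.001,-0.001,0.165,0,0,0],[-0.001,-0.001,0.18,0,0,0],[-0.001,-0.001,0.187,0,0,0],[-0.001,-0.001,0.189,0,0,0],[-0.001,-0.001,0.189,0,0,0],[-0.001,-0.001,0.189,0,0,0]]}}

```text
clock: 14.65
tcp_pos: [0.6367, -0.2136, 0.0174]
tcp_rot: [0.165, 0.986, -0.0, 0.001]
contact_force: [0.2, 0.4, -0.1]
grip_width: 0.0449
grasp_force: 22.7
```

Call:
{"fn": "jog_arm", "kwargs": {"rows": [[0,0,0.002,0,0,0],[0,0,0.003,0,0,0],[0,0,0.003,0,0,0],[0,0,0.003,0,0,0]]}}

```text
clock: 15.15
tcp_pos: [0.636, -0.2133, 0.0133]
tcp_rot: [0.165, 0.986, -0.0, -0.0]
contact_force: [-0.5, 0.2, 1.1]
grip_width: 0.0447
grasp_force: 22.8
```

Call:
{"fn": "jog_arm", "kwargs": {"rows": [[0,0,0,0,0,0],[0,0,0,0,0,0],[0,0,0,0,0,0],[0,0,0,0,0,0]], "claw": -1}}

```text
clock: 15.65
tcp_pos: [0.6361, -0.2132, 0.0133]
tcp_rot: [0.165, 0.986, 0.0, -0.0]
contact_force: [-0.2, 0.1, 0.5]
grip_width: 0.0858
grasp_force: 0.0
```

Call:
{"fn": "jog_arm", "kwargs": {"rows": [[0,0,-0.02,0,0,0],[0,0,-0.07,0,0,0],[0,0,-0.13,0,0,0],[0,0,-0.18,0,0,0],[0,0,-0.18,0,0,0],[0,0,-0.18,0,0,0]]}}

```text
clock: 16.4
tcp_pos: [0.6358, -0.2131, 0.1927]
tcp_rot: [0.165, 0.986, 0.0, -0.0]
contact_force: [0.4, -0.0, -0.6]
grip_width: 0.0853
grasp_force: 0.0
```

```bash
python3 g.py .430 -.0835 .2 -6.4
```

```text
d mm [236.7  55.7  -7.2] turn(q6): [(np.float64(77.4), 1.49), (np.float64(-102.6), -1.65)] tilt [-0.0006  0.0003]
```

Call:
{"fn": "jog_arm", "kwargs": {"rows": [[0.237,0.056,0,0,0,77.4],[0.237,0.056,0,0,0,77.4],[0.237,0.056,0,0,0,77.4],[0.237,0.056,0,0,0,77.4],[0.237,0.056,0,0,0,77.4],[0.237,0.056,0,0,0,77.4],[0.237,0.056,0,0,0,77.4],[0.237,0.056,0,0,0,77.4],[0.237,0.056,0,0,0,77.4],[0.237,0.056,0,0,0,77.4]]}}

```text
clock: 17.65
tcp_pos: [0.4296, -0.0831, 0.1926]
tcp_rot: [0.745, 0.667, -0.0, -0.001]
contact_force: [0.2, -0.5, -0.1]
grip_width: 0.0857
grasp_force: 0.0
```

```bash
python3 g.py .430 -.0835 .006 -6.4
```

```text
d mm [ -0.4   0.8 186.6] turn(q6): [(np.float64(0.1), 1.49), (np.float64(-179.9), -1.65)] tilt [-0.0015  0.0006]
```

Call:
{"fn": "jog_arm", "kwargs": {"rows": [[0,0.001,0.06,0,0,0],[0,0.001,0.12,0,0,0],[0,0.001,0.165,0,0,0],[0,0.001,0.18,0,0,0],[0,0.001,0.186,0,0,0],[0,0.001,0.186,0,0,0],[0,0.001,0.186,0,0,0]]}}

```text
clock: 18.52
tcp_pos: [0.4318, -0.0836, 0.0081]
tcp_rot: [0.745, 0.667, 0.0, 0.001]
contact_force: [1.1, -0.5, -0.8]
grip_width: 0.0854
grasp_force: 0.0
```

Call:
{"fn": "jog_arm", "kwargs": {"rows": [[0,0,0,0,0,0],[0,0,0,0,0,0],[0,0,0,0,0,0],[0,0,0,0,0,0],[0,0,0,0,0,0],[0,0,0,0,0,0],[0,0,0,0,0,0],[0,0,0,0,0,0],[0,0,0,0,0,0]], "claw": 1, "newtons": 30}}

```text
clock: 19.65
tcp_pos: [0.4313, -0.0834, 0.0075]
tcp_rot: [0.745, 0.667, 0.0, 0.0]
contact_force: [-0.9, -0.8, 5.5]
grip_width: 0.0182
grasp_force: 32.8
```

Call:
{"fn": "jog_arm", "kwargs": {"rows": [[0,0,-0.01,0,0,0],[0,0,-0.04,0,0,0],[0,0,-0.09,0,0,0],[0,0,-0.14,0,0,0],[0,0,-0.19,0,0,0],[0,0,-0.19,0,0,0],[0,0,-0.19,0,0,0]]}}

```text
clock: 20.52
tcp_pos: [0.4308, -0.0833, 0.1972]
tcp_rot: [0.745, 0.667, -0.0, -0.0]
contact_force: [0.4, 0.6, -0.4]
grip_width: 0.0183
grasp_force: 32.1
```

```bash
python3 -c "
from h import *
a=snap('side','side4')[150:250,270:400]
b=snap('top','top4')[145:235,295:395]
cv2.imwrite('pics/v4.png',cv2.cvtColor(cv2.hconcat([cv2.resize(a,(400,400)),cv2.resize(b,(400,400))]),cv2.COLOR_RGB2BGR))
"; python3 g.py .5695 -.2238 .195 10.5
```

```text
d mm [-124.4  154.1    0.8] turn(q6): [(np.float64(-16.9), 1.01), (np.float64(-196.9), -2.13)] tilt [-0.0021  0.0008]
```

View pics/v4.png

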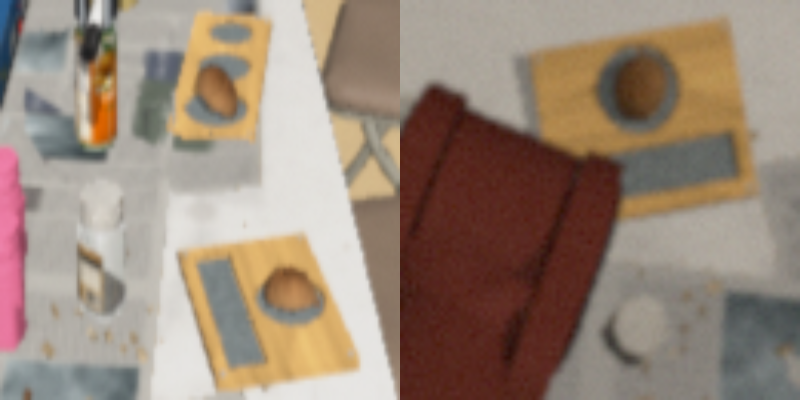

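The small mushroom is centred in its recess (top crop ≈ (640,87)). The big one sits somewhat towards +y and gets a check later. The marker is held (18 mm opening).

Call:
{"fn": "jog_arm", "kwargs": {"rows": [[-0.124,0.154,0,0,0,-16.9],[-0.124,0.154,0,0,0,-16.9],[-0.124,0.154,0,0,0,-16.9],[-0.124,0.154,0,0,0,-16.9],[-0.124,0.154,0,0,0,-16.9],[-0.124,0.154,0,0,0,-16.9],[-0.124,0.154,0,0,0,-16.9]]}}

```text
clock: 21.5
tcp_pos: [0.5698, -0.2227, 0.1977]
tcp_rot: [0.639, 0.769, 0.0, -0.0]
contact_force: [-0.1, 0.6, 0.4]
grip_width: 0.0179
grasp_force: 32.1
```

```bash
python3 -c "
from h import *
a=snap('side','side5')[100:250,290:400]
b=snap('top','top5')[145:235,235:395]
cv2.imwrite('pics/v5.png',cv2.cvtColor(cv2.hconcat([cv2.resize(a,(293,400)),cv2.resize(b,(500,281)).copy() if 0 else cv2.copyMakeBorder(cv2.resize(b,(500,281)),0,119,0,0,0)]),cv2.COLOR_RGB2BGR))
"; python3 g.py .5695 -.2238 .015 10.5
```

```text
d mm [ -0.5  -0.8 182.8] turn(q6): [(np.float64(0.1), 1.01), (np.float64(-179.9), -2.13)] tilt [ 0.0004 -0.0003]
```

View pics/v5.png

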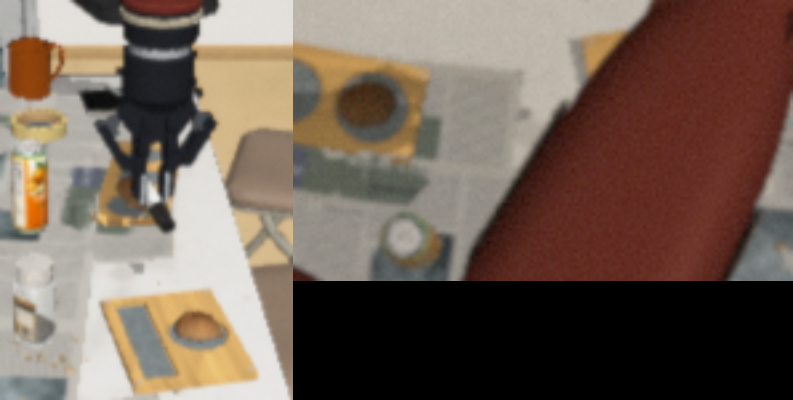

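Call:
{"fn": "jog_arm", "kwargs": {"rows": [[-0.0005,-0.001,0.06,0,0,0],[-0.0005,-0.001,0.12,0,0,0],[-0.0005,-0.001,0.16,0,0,0],[-0.0005,-0.001,0.172,0,0,0],[-0.0005,-0.001,0.178,0,0,0],[-0.0005,-0.001,0.181,0,0,0],[-0.0005,-0.001,0.181,0,0,0],[-0.0005,-0.001,0.181,0,0,0]]}}

```text
clock: 22.6
tcp_pos: [0.5701, -0.2247, 0.0172]
tcp_rot: [0.639, 0.769, 0.0, 0.001]
contact_force: [0.3, -0.1, -0.2]
grip_width: 0.0181
grasp_force: 32.1
```

Next: lower to contact, then release and go to the can.

Call:
{"fn": "jog_arm", "kwargs": {"rows": [[0,0,0.001,0,0,0],[0,0,0.002,0,0,0],[0,0,0.002,0,0,0]]}}

```text
clock: 22.98
tcp_pos: [0.5696, -0.2244, 0.0145]
tcp_rot: [0.639, 0.769, 0.0, 0.0]
contact_force: [-0.3, 0.5, 2.2]
grip_width: 0.0181
grasp_force: 32.5
```

Call:
{"fn": "jog_arm", "kwargs": {"rows": [[0,0,0,0,0,0],[0,0,0,0,0,0],[0,0,0,0,0,0]], "claw": 0.3}}

```text
clock: 23.35
tcp_pos: [0.5695, -0.2244, 0.0142]
tcp_rot: [0.639, 0.769, -0.0, -0.0]
contact_force: [-0.5, 0.3, -0.2]
grip_width: 0.0298
grasp_force: 0.0
```

Call:
{"fn": "jog_arm", "kwargs": {"rows": [[0,0,-0.02,0,0,0],[0,0,-0.07,0,0,0],[0,0,-0.13,0,0,0],[0,0,-0.19,0,0,0],[0,0,-0.19,0,0,0],[0,0,-0.19,0,0,0]]}}

```text
clock: 24.1
tcp_pos: [0.5693, -0.2243, 0.204]
tcp_rot: [0.639, 0.769, -0.0, -0.0]
contact_force: [-0.1, -0.0, -0.2]
grip_width: 0.0298
grasp_force: 0.0
```

```bash
python3 -c "
from h import *
np.set_printoptions(precision=4,suppress=True)
print(onz('top',[[270.2,220.0]],.134),tri((270.2,220.0),(301.7,155.1)))"; python3 g.py .423 .063 .215 0
```

```text
[[0.4239 0.0634 0.134 ]] (array([0.4258, 0.064 , 0.1303]), np.float64(0.0033682846811343686))
d mm [309.2 -91.3 -11. ] turn(q6): [(np.float64(10.5), 1.72), (np.float64(-169.5), -1.42)] tilt [-0.0003  0.0001]
```

Call:
{"fn": "jog_arm", "kwargs": {"rows": [[0.309,-0.091,-0.011,0,0,10.5],[0.309,-0.091,-0.011,0,0,10.5],[0.309,-0.091,-0.011,0,0,10.5],[0.309,-0.091,-0.011,0,0,10.5],[0.309,-0.091,-0.011,0,0,10.5],[0.309,-0.091,-0.011,0,0,10.5],[0.309,-0.091,-0.011,0,0,10.5],[0.309,-0.091,-0.011,0,0,10.5]], "claw": -1}}

```text
clock: 25.1
tcp_pos: [0.424, 0.0619, 0.2147]
tcp_rot: [0.707, 0.707, -0.0, -0.0]
contact_force: [0.2, -0.5, 0.4]
grip_width: 0.0855
grasp_force: 0.0
```

```bash
python3 -c "
from h import *
a=snap('side','side6')[120:250,270:400]
b=snap('top','top6')[145:235,225:395]
cv2.imwrite('pics/v6.png',cv2.cvtColor(cv2.hconcat([cv2.resize(a,(280,280)),cv2.resize(b,(510,280))]),cv2.COLOR_RGB2BGR))
"; python3 g.py .4245 .0635 .078 0
```

```text
d mm [  1.8   0.6 136.9] turn(q6): [(np.float64(-0.1), 1.72), (np.float64(-180.1), -1.42)] tilt [-0.0006 -0.0001]
```

View pics/v6.png

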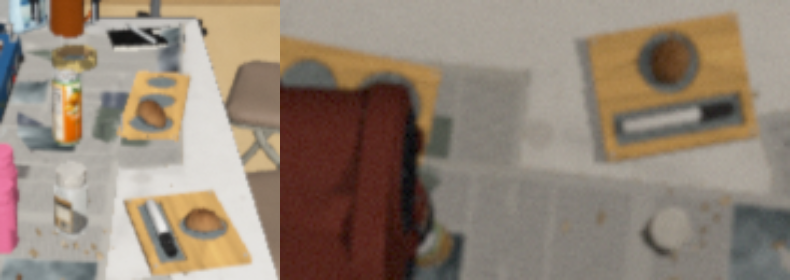

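The marker lies in the groove and the small mushroom is seated. Next, the can.

Call:
{"fn": "jog_arm", "kwargs": {"rows": [[0.001,0,0.04,0,0,0],[0.001,0,0.08,0,0,0],[0.001,0,0.115,0,0,0],[0.001,0,0.13,0,0,0],[0.001,0,0.136,0,0,0],[0.001,0,0.136,0,0,0],[0.001,0,0.136,0,0,0]]}}

```text
clock: 26.08
tcp_pos: [0.4242, 0.0636, 0.0799]
tcp_rot: [0.707, 0.707, 0.0, 0.0]
contact_force: [-0.4, -0.2, -0.1]
grip_width: 0.0853
grasp_force: 0.0
```

Call:
{"fn": "jog_arm", "kwargs": {"rows": [[0,0,0,0,0,0],[0,0,0,0,0,0],[0,0,0,0,0,0],[0,0,0,0,0,0],[0,0,0,0,0,0],[0,0,0,0,0,0],[0,0,0,0,0,0],[0,0,0,0,0,0]], "claw": 1, "newtons": 40}}

```text
clock: 27.08
tcp_pos: [0.4237, 0.0638, 0.0799]
tcp_rot: [0.707, 0.707, 0.0, 0.0]
contact_force: [-1.7, -0.0, 7.6]
grip_width: 0.0516
grasp_force: 40.3
```

Call:
{"fn": "jog_arm", "kwargs": {"rows": [[0,0,-0.01,0,0,0],[0,0,-0.04,0,0,0],[0,0,-0.08,0,0,0],[0,0,-0.11,0,0,0],[0,0,-0.12,0,0,0],[0,0,-0.12,0,0,0]]}}

```text
clock: 27.82
tcp_pos: [0.4236, 0.0638, 0.1993]
tcp_rot: [0.707, 0.707, 0.0, 0.0]
contact_force: [-0.5, -0.0, -2.1]
grip_width: 0.0515
grasp_force: 42.7
```

```bash
python3 g.py .5932 .2131 .2 -10.4
```

```text
d mm [149.2 169.7  -0.6] turn(q6): [(np.float64(10.4), 2.1), (np.float64(-169.6), -1.04)] tilt [0.0006 0.    ]
```

Call:
{"fn": "jog_arm", "kwargs": {"rows": [[0.04,0.045,0,0,0,3],[0.08,0.09,0,0,0,6],[0.12,0.135,0,0,0,10.4],[0.149,0.1697,0,0,0,10.4],[0.149,0.1697,0,0,0,10.4],[0.149,0.1697,0,0,0,10.4],[0.149,0.1697,0,0,0,10.4]]}}

```text
clock: 28.7
tcp_pos: [0.5922, 0.2122, 0.1989]
tcp_rot: [0.768, 0.64, -0.001, -0.0]
contact_force: [1.0, 0.7, -3.2]
grip_width: 0.0512
grasp_force: 43.2
```

```bash
python3 g.py .5932 .2131 .088 -10.4
```

```text
d mm [  1.2   0.9 110.9] turn(q6): [(np.float64(0.0), 2.1), (np.float64(-180.0), -1.04)] tilt [-0.0012 -0.0004]
```

Call:
{"fn": "jog_arm", "kwargs": {"rows": [[0.001,0.001,0.03,0,0,0],[0.001,0.001,0.06,0,0,0],[0.001,0.001,0.09,0,0,0],[0.001,0.001,0.1,0,0,0],[0.001,0.001,0.106,0,0,0],[0.001,0.001,0.108,0,0,0],[0.001,0.001,0.108,0,0,0],[0.001,0.001,0.108,0,0,0]]}}

```text
clock: 29.7
tcp_pos: [0.5947, 0.2138, 0.092]
tcp_rot: [0.768, 0.64, 0.0, 0.0]
contact_force: [0.1, -0.4, -2.5]
grip_width: 0.0511
grasp_force: 43.1
```

Call:
{"fn": "jog_arm", "kwargs": {"rows": [[0,-0.001,0.002,0,0,0],[0,-0.001,0.004,0,0,0],[0,-0.001,0.0045,0,0,0],[0,-0.001,0.0045,0,0,0]]}}

```text
clock: 30.2
tcp_pos: [0.5933, 0.214, 0.087]
tcp_rot: [0.768, 0.64, 0.0, -0.0]
contact_force: [-1.7, -0.0, 2.2]
grip_width: 0.051
grasp_force: 43.6
```

Contact (net +4.7 N, at the expected height). Release.

Call:
{"fn": "jog_arm", "kwargs": {"rows": [[0,0,0,0,0,0],[0,0,0,0,0,0],[0,0,0,0,0,0],[0,0,0,0,0,0]], "claw": -1}}

```text
clock: 30.7
tcp_pos: [0.5934, 0.2139, 0.0868]
tcp_rot: [0.768, 0.64, 0.0, 0.0]
contact_force: [0.4, -0.7, 0.2]
grip_width: 0.0852
grasp_force: 0.0
```

Call:
{"fn": "jog_arm", "kwargs": {"rows": [[0,0,-0.02,0,0,0],[0,0,-0.06,0,0,0],[0,0,-0.1,0,0,0],[0,0,-0.13,0,0,0],[0,0,-0.13,0,0,0]]}}

```text
clock: 31.32
tcp_pos: [0.5948, 0.2142, 0.2194]
tcp_rot: [0.768, 0.64, 0.002, 0.001]
contact_force: [-0.4, 0.1, -0.6]
grip_width: 0.0856
grasp_force: 0.0
```

```bash
python3 g.py .439 -.2078 .217 0
```

```text
d mm [-443.2  -77.4    1.3] turn(q6): [(np.float64(-10.4), 1.13), (np.float64(-190.4), -2.01)] tilt [0.0045 0.001 ]
```

Call:
{"fn": "jog_arm", "kwargs": {"rows": [[-0.443,-0.077,0,0,0,-10.4],[-0.443,-0.077,0,0,0,-10.4],[-0.443,-0.077,0,0,0,-10.4],[-0.443,-0.077,0,0,0,-10.4],[-0.443,-0.077,0,0,0,-10.4],[-0.443,-0.077,0,0,0,-10.4],[-0.443,-0.077,0,0,0,-10.4],[-0.443,-0.077,0,0,0,-10.4],[-0.443,-0.077,0,0,0,-10.4],[-0.443,-0.077,0,0,0,-10.4]]}}

```text
clock: 32.58
tcp_pos: [0.4381, -0.2068, 0.2164]
tcp_rot: [0.706, 0.708, 0.0, -0.0]
contact_force: [0.1, 0.4, 0.4]
grip_width: 0.0855
grasp_force: 0.0
```

```bash
python3 g.py .439 -.2078 .052 0; python3 -c "
from h import *
a=snap('side','side7')[120:250,240:370]
b=snap('top','top7')[145:225,190:300]
cv2.imwrite('pics/v7.png',cv2.cvtColor(cv2.hconcat([cv2.resize(a,(380,320)),cv2.resize(b,(420,320))]),cv2.COLOR_RGB2BGR))
"
```

```text
d mm [ -1.2   0.9 164.4] turn(q6): [(np.float64(0.1), 1.13), (np.float64(-179.9), -2.01)] tilt [-0.0004  0.0008]
```

View pics/v7.png

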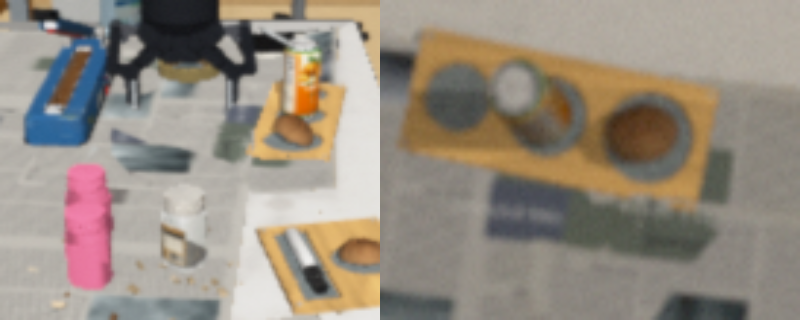

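The can stands in the middle recess, and the gripper is centred over the jar (≈(184,225) in the crop).

Call:
{"fn": "jog_arm", "kwargs": {"rows": [[-0.001,0.001,0.05,0,0,0],[-0.001,0.001,0.1,0,0,0],[-0.001,0.001,0.14,0,0,0],[-0.001,0.001,0.158,0,0,0],[-0.001,0.001,0.163,0,0,0],[-0.001,0.001,0.163,0,0,0],[-0.001,0.001,0.163,0,0,0]]}}

```text
clock: 33.55
tcp_pos: [0.4397, -0.2092, 0.0547]
tcp_rot: [0.707, 0.708, 0.0, 0.001]
contact_force: [-0.7, 0.2, -0.5]
grip_width: 0.0853
grasp_force: 0.0
```

Call:
{"fn": "jog_arm", "kwargs": {"rows": [[0,0,0,0,0,0],[0,0,0,0,0,0],[0,0,0,0,0,0],[0,0,0,0,0,0],[0,0,0,0,0,0],[0,0,0,0,0,0],[0,0,0,0,0,0],[0,0,0,0,0,0]], "claw": 1, "newtons": 30}}

```text
clock: 34.55
tcp_pos: [0.4391, -0.2094, 0.0544]
tcp_rot: [0.707, 0.707, -0.0, 0.0]
contact_force: [-2.6, -0.1, 6.6]
grip_width: 0.0495
grasp_force: 29.8
```

Call:
{"fn": "jog_arm", "kwargs": {"rows": [[0,0,-0.01,0,0,0],[0,0,-0.04,0,0,0],[0,0,-0.09,0,0,0],[0,0,-0.14,0,0,0],[0,0,-0.17,0,0,0],[0,0,-0.18,0,0,0],[0,0,-0.18,0,0,0]]}}

```text
clock: 35.42
tcp_pos: [0.4389, -0.209, 0.2336]
tcp_rot: [0.707, 0.707, 0.0, 0.0]
contact_force: [-1.7, -0.0, -2.7]
grip_width: 0.0496
grasp_force: 31.6
```

```bash
python3 g.py .6085 .2966 .24 -10.4;python3 -c "
from h import *
snap('side','side8');b=snap('top','top8')[145:225,190:300]"
```

```text
d mm [505.5 170.   -6.4] turn(q6): [(np.float64(10.4), 2.21), (np.float64(-169.6), -0.94)] tilt [ 0.0001 -0.    ]
```

```bash
python3 -c "
import cv2
a=cv2.imread('pics/side8.png')[100:220,240:360];cv2.imwrite('pics/v8.png',cv2.resize(a,(600,600),interpolation=cv2.INTER_CUBIC))"
```

```text
(no output)
```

View pics/v8.png

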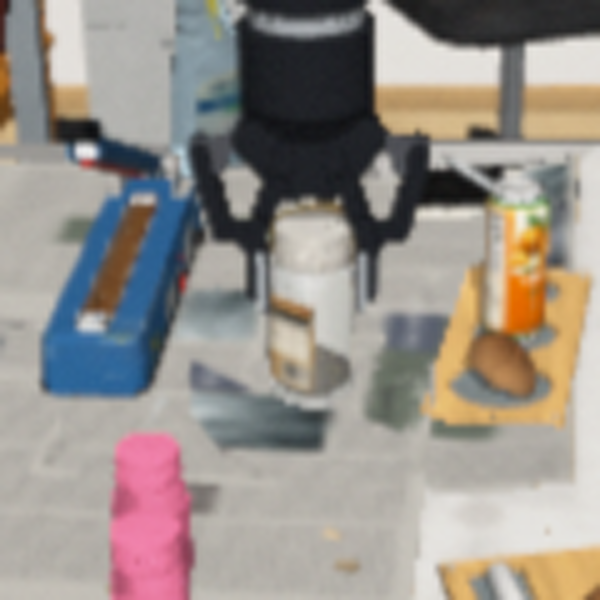

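The jar hangs upright between the fingers. Carry it to the smallest recess.

Call:
{"fn": "jog_arm", "kwargs": {"rows": [[0.05,0.017,-0.006,0,0,2],[0.11,0.037,-0.006,0,0,5],[0.17,0.057,-0.006,0,0,8],[0.23,0.077,-0.006,0,0,10.4],[0.29,0.097,-0.006,0,0,10.4],[0.35,0.117,-0.006,0,0,10.4],[0.41,0.138,-0.006,0,0,10.4],[0.46,0.155,-0.006,0,0,10.4],[0.505,0.17,-0.006,0,0,10.4],[0.505,0.17,-0.006,0,0,10.4]]}}

```text
clock: 36.78
tcp_pos: [0.608, 0.299, 0.2366]
tcp_rot: [0.767, 0.642, -0.001, -0.001]
contact_force: [0.7, -1.5, -1.0]
grip_width: 0.0496
grasp_force: 31.8
```

Call:
{"fn": "jog_arm", "kwargs": {"rows": [[0,0,0,0,0,0],[0,0,0,0,0,0],[0,0,0,0,0,0]]}}

```text
clock: 37.15
tcp_pos: [0.6086, 0.295, 0.2401]
tcp_rot: [0.768, 0.64, 0.0, 0.0]
contact_force: [0.1, -0.4, -0.9]
grip_width: 0.0496
grasp_force: 31.8
```

```bash
python3 g.py .6082 .2966 .0614 -10.4
```

```text
d mm [  1.5  -0.7 178.7] turn(q6): [(np.float64(-0.0), 2.21), (np.float64(-180.0), -0.94)] tilt [ 0.0001 -0.0001]
```

Call:
{"fn": "jog_arm", "kwargs": {"rows": [[0.0015,-0.0005,0.04,0,0,0],[0.0015,-0.0005,0.09,0,0,0],[0.0015,-0.0005,0.135,0,0,0],[0.0015,-0.0005,0.16,0,0,0],[0.0015,-0.0005,0.17,0,0,0],[0.0015,-0.0005,0.174,0,0,0],[0.0015,-0.0005,0.175,0,0,0],[0.0015,-0.0005,0.175,0,0,0],[0.0015,-0.0005,0.175,0,0,0]]}}

```text
clock: 38.28
tcp_pos: [0.6088, 0.2978, 0.0655]
tcp_rot: [0.768, 0.64, 0.001, 0.0]
contact_force: [1.0, -0.7, -1.1]
grip_width: 0.0493
grasp_force: 31.8
```

Call:
{"fn": "jog_arm", "kwargs": {"rows": [[-0.001,0,0.002,0,0,0],[-0.001,0,0.0035,0,0,0],[-0.001,0,0.004,0,0,0],[-0.001,0,0.004,0,0,0]]}}

```text
clock: 38.78
tcp_pos: [0.6083, 0.2969, 0.0616]
tcp_rot: [0.768, 0.64, 0.0, 0.0]
contact_force: [-2.5, 0.9, 6.2]
grip_width: 0.0497
grasp_force: 32.3
```

Seated. Release, rise and move back out of view.

Call:
{"fn": "jog_arm", "kwargs": {"rows": [[0,0,0,0,0,0],[0,0,0,0,0,0],[0,0,0,0,0,0],[0,0,0,0,0,0]], "claw": -1}}

```text
clock: 39.28
tcp_pos: [0.6081, 0.2966, 0.0607]
tcp_rot: [0.768, 0.64, -0.0, -0.0]
contact_force: [0.8, 0.3, -0.4]
grip_width: 0.0854
grasp_force: 0.0
```

Call:
{"fn": "jog_arm", "kwargs": {"rows": [[0,0,-0.02,0,0,0],[0,0,-0.07,0,0,0],[0,0,-0.12,0,0,0],[0,0,-0.17,0,0,0],[-0.1,-0.12,-0.19,0,0,0],[-0.2,-0.2,-0.19,0,0,0],[-0.25,-0.25,-0.19,0,0,0],[-0.25,-0.25,-0.19,0,0,0],[-0.25,-0.25,-0.19,0,0,0],[-0.25,-0.25,-0.19,0,0,0]]}}

```text
clock: 40.52
tcp_pos: [0.3151, 0.0947, 0.2509]
tcp_rot: [0.768, 0.64, 0.0, 0.0]
contact_force: [0.7, -0.2, 0.5]
grip_width: 0.0851
grasp_force: 0.0
```

```bash
cat > f.py <<'E'
from m import *
im=snap('top','top9'); s=snap('side','side9')
a=cv2.resize(im[150:200,190:390],(800,200),interpolation=cv2.INTER_CUBIC); b=cv2.resize(s[110:255,260:400],(380,390),interpolation=cv2.INTER_CUBIC)
c=cv2.resize(im[155:200,240:290],(420,390),interpolation=cv2.INTER_CUBIC)
cv2.imwrite('pics/v9.png',cv2.cvtColor(cv2.vconcat([a,cv2.hconcat([b,c])]),cv2.COLOR_RGB2BGR))
def Rz(d): t=np.radians(d); return np.array([[np.cos(t),-np.sin(t)],[np.sin(t),np.cos(t)]])
L=(np.array([.5915,.2022]),Rz(-10.4)); Sp=(np.array([.6065,-.2168]),Rz(10.5))
for nm,B,(c0,R),z,box in(('big','t',L,.02,(245,165,280,198)),('small','t',Sp,.016,(342,155,366,176))):
    k=blob('top',im,lambda h,c:(h[...,1]>80)&(h[...,2]<118)&(c[...,0]-c[...,2]>18),box)
    for q in k[:2]:
        e=cv2.fitEllipse(np.float32(onz('top',q,z)[:,:2]*1000)); print(nm,'fit(mm)',(np.array(e[0])/1000-c0)@R*1000,e[1:],'cen',(onz('top',[cen(q)],z)[0][:2]-c0)@R*1000)
# expected pixels of recess centre and of the mushroom centre seen if perfectly placed
print('exp big',proj('top',[[*(L[0]+L[1]@[0,-.084]),.02]]),'exp can top',proj('top',[[*(L[0]+L[1]@[0,.011]),.141]]),proj('side',[[*(L[0]+L[1]@[0,.011]),.141]]),'jar top',proj('top',[[*(L[0]+L[1]@[0,.096]),.116]]),proj('side',[[*(L[0]+L[1]@[0,.096]),.116]]))
E
python3 f.py
```

```text
big fit(mm) [  0.3353 -74.5339] ((48.4707145690918, 76.95367431640625), 6.558992385864258) cen [  0.5203 -74.7705]
small fit(mm) [29.2587 -2.7595] ((44.77566146850586, 53.81035614013672), 65.58680725097656) cen [29.1674 -2.7233]
exp big [[259.3451 178.6405]] exp can top [[224.9953 166.1118]] [[343.61   137.1626]] jar top [[201.319  162.5925]] [[345.5875 135.2511]]
```

View pics/v9.png

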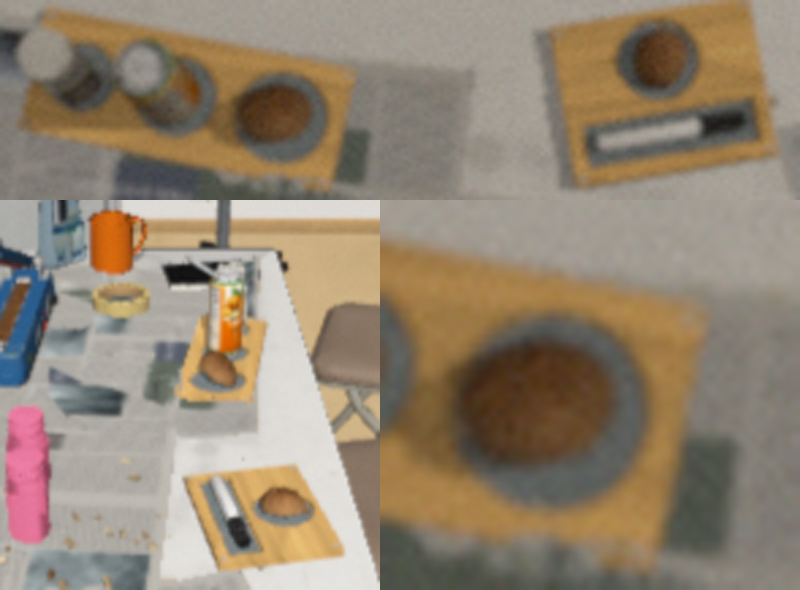

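The picture shows the can top at pixel (225.7,165.7) and the jar top at (200.8,162.8), each within 1 px of where a centred, upright one should be. The marker is centred in its groove. The mushrooms are about 4 mm (big) and 3 mm (small) off centre, well within tolerance. Handing in.

```bash
python3 -c "
from workcell import *
print(finish_job())"
```

```text
the job is handed in; nothing more can be done
None
```

Both kits are made up and handed in at about 41 s. All five items looked seated and within tolerance in the last pictures, but the hand-in returned no verdict.

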